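# Clip the grating plate into the grater box

### The arm

A 7-joint arm with a two-finger parallel gripper is mounted at the origin on a cart in front of the work surface, level with it; the furniture and walls round the work are solid. World frame = base frame: x ahead of the robot, y to its left, z up, the work surface at z = 0. Lengths are in m, angles in rad, forces in N, time in s.
With the tool pointing down it reaches from about 0.425 to 0.925 m from the base axis. Payload 6.8 kg.
Tool frame: the origin (TCP) lies on the centre line of the jaws, within the pads' length; the fingertips stand 25 mm ahead of it and the grasp point (between the pads) lies 6 mm ahead of it; z points along the fingers, y is the line along which they close (so a half turn about z gives the same grasp; the last joint's range is limited). The gripper opens to 85 mm and grips with 20 to 120 N. Pads are 22 mm wide; open, the fingers measure 114 mm over their backs; the gripper's body (76 mm by 85 mm) begins 54 mm behind the grasp point. The pads swing forward as they close: fully open they stand 13 mm farther back than shut.
Start: joints at [0.995, 0.477, 0.022, 1.555, -0.011, 1.109, -0.083], TCP at [0.304, -0.602, 0.256] pointing down, gripper open.
Joint ranges: [-2.96, 2.96], [-0.34, 2.1], [-1.41, 1.46], [0.24, 2.44], [-1.37, 4.51], [0.17, 1.92], [-2.96, 2.96]. Speed limits (rad/s): [2.39, 2.39, 3.14, 3.14, 3.14, 3.14, 3.14].

### API

Orientations are given as a rotation vector (axis times angle).
In Python, from bench import telemetry, grab_frame, job gives the robot as it stands.
- The arm moves only by the tool apply_moves, never from a script. Its argument "rows" is a list of rows, each a list of 2 entries, a list of its own where there are three numbers: the shift along the tool's x, y, z each as a share of 250 mm, from -1 to 1, then the turn, a rotation vector about the tool's x, y, z each as a share of pi rad, from -1 to 1. A call has 1 to 10 rows; each row is the pose to reach, as a shift and turn from the pose commanded when the call began, along the tool's axes at that moment, turning the shorter way round; what a row does not reach only later rows make up. A row lasts 1/8 s, in which the tool goes at most 62.5 mm and 10.7 degrees, less where a joint would pass 70% of its speed; a pose out of reach is approached as far as the arm can. A call with a number of a shift or a turn outside -1 to 1 is refused whole. A call with a gripper value outside its range is refused whole. "jaw" is the gripper's target within -1 to 1 (fully open at 1, half-way at 0, shut at -1), set as the call begins (left out, the last holds). The fingers move at their own pace and stop on an object; "newtons" is the grip in N (left out, the last holds). Time passes only in rows, so rows that repeat a pose let the fingers close. It gives the time, the measured TCP pose, the force, the opening and the grip force at its end, in the units of the state.
- telemetry.get_obs(): the state, without advancing time (a new reading comes with each control period).
- grab_frame(name): name is "side" or "top" or "wrist"; returns a dict with "frame" (400x640x3 uint8, red, green, blue), "vertical_fov" (degrees; the focal length in pixels is half the picture's height over the tangent of half this angle, whatever the lens; pixels are square), "cx", "cy" (the principal point, pixels), "k1" (the pictures are not rectified: a ray, as slopes to the right and down, at radius r is drawn at 1 + k1 r^2 times it, then the intrinsics apply), "origin" and "attitude" of the camera in the world. Camera axes: x right, y up, looking along -z (the intrinsics and any distortion apply to the point x, -y, -z); pixel columns grow to the right and rows downward; lengths in m; the calibration is good to about 2 mm. A picture is of the moment at which its call begins. There is no depth.
- job.hand_in(): hands the job in; it is judged then, once.
The state is a dict: "clock": time; "joints": joint angles; "qvel": joint speeds; "tau": joint torques, N m; "tcp_pos": TCP position; "orientation": TCP orientation; "contact_force": force on the tool from outside, world axes, zero at the start; "moment": the same for the moment, N m; "grip_width": finger opening in m; "gripper_force": force on a finger pad.
Only numpy, scipy, OpenCV 4.12 (cv2) and the standard library are available. Lean on these libraries where they do the work, as an engineer would, in place of code of your own. Each camera call takes 0.05 s, during which the arm holds its last target. There are 200 camera calls.

### The job

Fit the loose grating plate on the grater box: pick it up, slide the ears at its two ends down into the slots in the box's end walls, and press it down past the spring clips until both ears sit fully home on the slot floors and the plate lies flat and held. Feel your way in and press only as hard as the clips ask for (about 8 to 15 N; pressing with over 40 N would bend the parts). Then let go, and leave the two tins, the tub and the mug where they are.

Things in the scene. Friction and masses are not known exactly. Their poses are not given: they have to be found in the camera images.
- grating_plate: Loose steel grating plate lying flat on the worktop, 74 mm (its x) by 146 mm (its y) by 6 mm thick, 0.14 to 0.28 kg. Origin: centre of its underside; z up. From the middle of each short end an ear sticks out along y: 20 mm wide in x, 6 mm thick, reaching 90 mm from the origin. A black grip rib stands up along its middle. The plate is the same turned half round.
- rib_top (a point): Centre of the top of the plate's grip rib, 37 mm above the plate's underside. The rib is 14 mm thick in x, 60 mm long in y and stands 31 mm above the plate's top face: grip it across x.
- ear_a (a point): Centre of the underside of the plate's ear at its +y end, 81 mm from the plate's origin.
- ear_b (a point): Centre of the underside of the ear at the plate's -y end, 81 mm from the plate's origin.
- grater_box: White open catch box fixed on the worktop, 94 mm (its x) by 179 mm (its y). Origin: centre of its underside; z up. Side walls 36 mm high; end walls 84 mm high, inner faces 75.5 mm and outer faces 89.5 mm from the origin in y, each with a slot in its middle. Seated, the plate lies centred over the box, axes parallel (or half turned), with 1.5 mm play in x and 2.5 mm in y.
- slot_a (a point): Centre of the mouth (84 mm up) of the slot in the box's +y end wall, 82.5 mm from the box's origin. Both slots: open at the top, 23 mm wide in x, 2 mm 45 degree lead-in. Their grey floors are hard stops of adjustable height, the same for both, set stiffly anywhere from 36 to 60 mm above the box's underside: not reported, find it by feel. It does not shift below 100 N.
- slot_b (a point): The same for the slot in the -y end wall. Two leaf springs line each slot, one a side, sloping inward from 23 mm above the floor to a nose 9 mm above it, 4.5 mm into the slot. An ear first meets them about 17 mm above the floor; pushing both ears through takes 8 to 15 N in all, then 3 to 7 N. In the last 2.5 mm they slip over the ears' tops and keep the plate in; press on to the floor.
- pin_a (a joint): Sprung steel pin, 5 mm thick, standing 5 mm out of the floor of the box's +y slot. Metres pressed down: 0 free, 0.005 when an ear lies on the slot floor. Takes 1 N.
- pin_b (a joint): The same pin in the floor of the box's -y slot.
- tuna_tin: Bystander: low round tin, 86 mm across, 40 mm high, beyond and between plate and box. Origin: centre of its underside.
- spread_tub: Bystander: small white tub with a foil lid, 72 mm across and high, beyond the work on the left. Origin: centre of its underside.
- oblong_tin: Bystander: low oblong tin with rounded ends and a picture on its lid, 63 by 105 by 26 mm, between plate and box. Origin: centre of its underside.
- striped_mug: Bystander: mug with yellow stripes, 86 mm across without its handle, 101 mm high, beyond the work on the right. Origin: centre of its underside.

How it is judged:
By the outcome, as a careful person would: the job done as asked, in the order asked, and still so for the second after the job is handed in, with the robot touching nothing.
It also fails if it takes over 61 s, if anything falls off the work surface, if the arm or the gripper's body presses on something with over 40 N, if the wrist force passes 120 N, or if a joint passes its speed limit or range.

## Working session

There is one attempt and no reset: what is moved stays moved. The work goes in short steps, Python scripts to look and compute and a tool call to move; the robot and the scene stay as the last step left them, time stands still between calls to the robot, and variables do not carry over. Pictures are saved under pics/ and viewed, at most 10 in all, crops included, and the job is handed in when it is done.

Besides the shell and the picture viewer there is one more tool, called after "Emit:" by a JSON object that holds its "op" and its "data". apply_moves: Moves the arm, as the interface text tells. Its arguments: {"type":"object","properties":{"rows":{"type":"array"},"jaw":{"type":"number"},"newtons":{"type":"number"}},"required":["rows"]}

```bash
mkdir -p pics; cat > h.py <<'E'
import numpy as np,cv2
from scipy.spatial.transform import Rotation as R
from bench import telemetry,grab_frame,job
def snap(n,f):
    d=grab_frame(n); cv2.imwrite(f,np.ascontiguousarray(d["frame"][:,:,::-1]))
    import pickle; d2={k:v for k,v in d.items() }; pickle.dump(d2,open(f+'.pkl','wb')); return d
def load(f):
    import pickle; return pickle.load(open(f+'.pkl','rb'))
def att(d):
    a=np.array(d["attitude"],float)
    if a.shape==(3,3): return a
    return R.from_rotvec(a).as_matrix() if a.size==3 else R.from_quat(a).as_matrix()
def foc(d): return 200/np.tan(np.radians(d["vertical_fov"])/2)
def ray(d,u,v):
    f=foc(d); p=np.array([(u-d["cx"])/f,(v-d["cy"])/f]); q=p.copy()
    for _ in range(20): q=p/(1+d["k1"]*(q@q))
    return att(d)@np.array([q[0],-q[1],-1.])
def atz(d,u,v,z):
    r=ray(d,u,v); o=np.array(d["origin"]); return o+r*(z-o[2])/r[2]
def proj(d,P):
    c=att(d).T@(np.array(P)-np.array(d["origin"])); s=np.array([c[0],-c[1]])/-c[2]
    s=s*(1+d["k1"]*(s@s)); return s*foc(d)+[d["cx"],d["cy"]]
E
python3 - <<'E'
from h import *
for n in("top","side"):
    d=snap(n,f"pics/{n}0.png"); print(n,{k:v for k,v in d.items() if k!="frame"})
o=telemetry.get_obs();print(o)
E
```

```text
top {'vertical_fov': 51.06899121191878, 'cx': 325.32741217771286, 'cy': 202.28134095701682, 'k1': -0.018600406830910677, 'origin': array([ 0.47322357, -0.01447016,  1.06789152]), 'attitude': array([ 0.07406639, -0.01908302, -1.54979855])}
side {'vertical_fov': 51.23803553472086, 'cx': 321.0334487611491, 'cy': 210.54456570183294, 'k1': -0.10776259526002903, 'origin': array([0.10197179, 0.33700651, 1.08578612]), 'attitude': array([ 0.25131854, -0.54014292, -2.17702112])}
{'clock': 0.1, 'joints': array([ 0.99490411,  0.47771991,  0.0223325 ,  1.5563139 , -0.01149288,
        1.10932367, -0.08311476]), 'qvel': array([-1.04479168e-03, -3.71051141e-04,  3.03245216e-03, -4.20721028e-03,
       -1.16930031e-03, -2.33189797e-03,  9.47770346e-05]), 'tau': array([ 4.14410722e-03, -5.97765183e+01,  1.61367182e+00, -2.81955582e+01,
        1.28815646e-02,  5.08469384e-03, -9.85624638e-06]), 'tcp_pos': array([ 0.3041493 , -0.60205328,  0.25543739]), 'orientation': array([-3.05452547e+00, -7.27790410e-01,  7.78000299e-04]), 'contact_force': array([ 0.79395313, -0.55282495, -0.21360352]), 'moment': array([0.00318084, 0.0012977 , 0.01209173]), 'gripper_force': 0.0, 'grip_width': 0.08566660281856198}
```

View pics/top0.png

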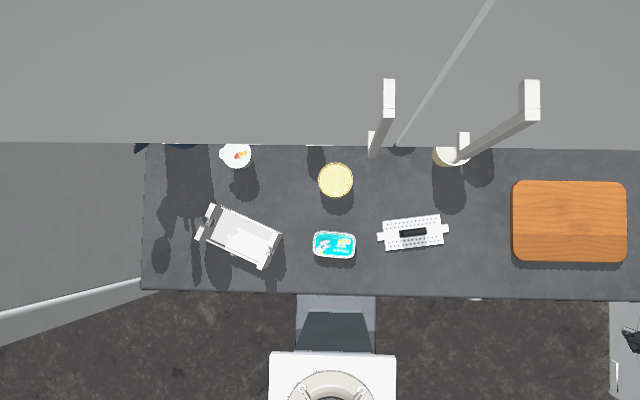

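View pics/side0.png

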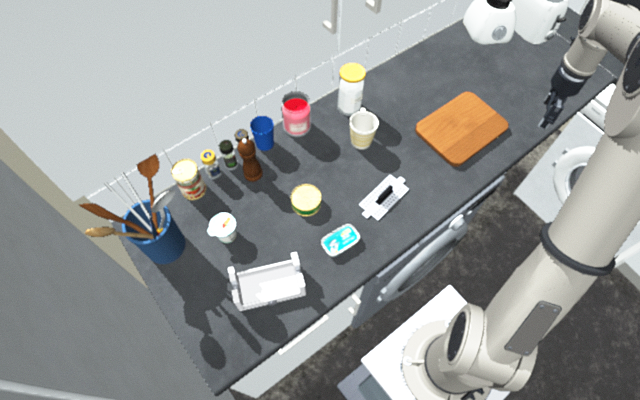

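The top view shows the plate at about (413,233) with ears at (379,237) and (447,229), and its dark rib in the middle. The box is at about (240,237), with end walls near (207,222) and (270,252). The oblong tin is between them at (334,245). Next I'll enlarge the plate and box.

```bash
python3 - <<'E'
from h import *
a=cv2.imread("pics/top0.png"); b=cv2.imread("pics/side0.png")
def c(i,u,v,w,h,s): return cv2.resize(i[v:v+h,u:u+w],None,fx=s,fy=s,interpolation=cv2.INTER_CUBIC)
m=np.vstack([np.hstack([c(a,190,195,100,75,4),c(a,363,195,100,75,4)]),np.hstack([c(b,220,245,100,75,4),c(b,340,160,100,75,4)])])
cv2.imwrite("pics/z.png",m)
E
```

```text
(no output)
```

View pics/z.png

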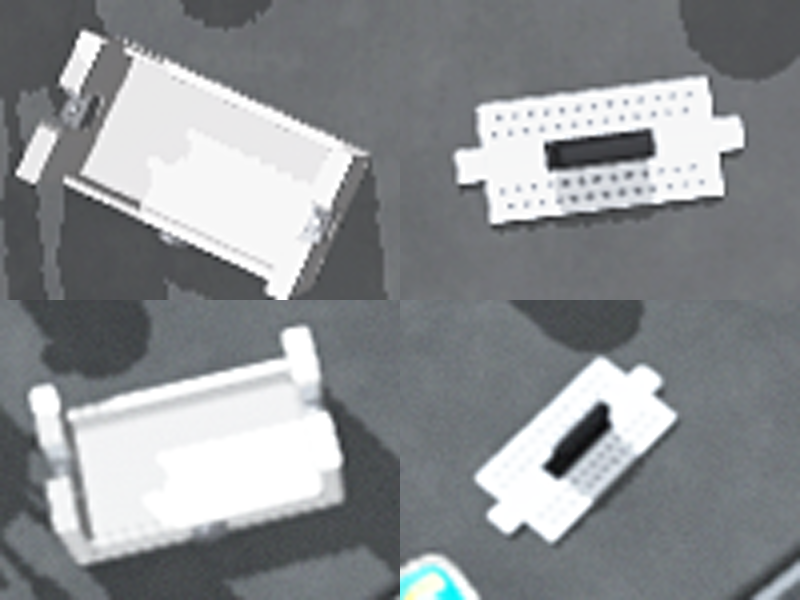

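The plate corners in the crop are at about (476,103), (708,76), (724,196) and (490,224). The box's left wall top runs from (84,28) to (17,175), and its right wall top is at about (345,147) to (280,298).

```bash
python3 - <<'E'
from h import *
d=load("pics/top0.png")
T=lambda u,v,ox,oy=195:(u/4+ox-.375,v/4+oy-.375)
P=[atz(d,*T(u-400,v,363),.006) for u,v in [(476,103),(708,76),(724,196),(490,224)]]
P=np.array(P);print("plate",P.mean(0), np.linalg.norm(P[0]-P[1]),np.linalg.norm(P[1]-P[2]))
E=[atz(d,*T(u-400,v,363),.006) for u,v in [(456,167),(743,134)]]
print("ears",np.mean(E,0),np.linalg.norm(E[0]-E[1]))
e=E[0]-E[1];print("plate y-axis deg",np.degrees(np.arctan2(e[1],e[0])), [np.degrees(np.arctan2(*(p[1::-1]))) for p in (P[0]-P[1],P[3]-P[2])])
B=np.array([atz(d,*T(u,v,190),.084) for u,v in [(84,28),(17,175)]])
w=B[0]-B[1];print("left wall w",np.linalg.norm(w),np.degrees(np.arctan2(w[1],w[0])),B.mean(0))
# fit to box with two views: left-wall outer corners (both), top
ds=load("pics/side0.png")
S=lambda u,v:(u/4+220-.375,v/4+245-.375)
Q=np.array([atz(ds,*S(u,v),.084) for u,v in [(40,386),(300,328)]]);print("side tops",Q)
x=w/np.linalg.norm(w); n=np.array([-x[1],x[0],0])
c=B.mean(0)-n*.0895;print("box c",c)
# overlay
def over(d,img,c,yaw,pts,lines,col):
    Rz=R.from_euler('z',yaw).as_matrix()
    for a,b in lines:
        p,q=[tuple(np.round((proj(d,Rz@np.array(t)+c)+.5)*4*8).astype(int)) for t in(a,b)]
        cv2.line(img,p,q,col,1,cv2.LINE_AA,3)
def rect(x,y0,y1,z): 
    k=[(-x,y0,z),(x,y0,z),(x,y1,z),(-x,y1,z)];return [(k[i],k[(i+1)%4]) for i in range(4)]
bl=rect(.047,.0755,.0895,.084)+rect(.047,-.0895,-.0755,.084)+rect(.047,-.0895,.0895,0)+[((s*.0115,t*.0755,.084),(s*.0115,t*.0895,.084)) for s in(1,-1) for t in(1,-1)]
pl=rect(.037,-.073,.073,.006)+rect(.01,-.09,.09,.006)+rect(.007,-.03,.03,.037)
yb=np.arctan2(n[1],n[0])-np.pi/2; c[2]=0
cp=np.mean(E,0)*1.; cp[2]=0; yp=np.arctan2(e[1],e[0])-np.pi/2
print("yawbox",np.degrees(yb),"yawplate",np.degrees(yp))
np.save("est.npy",[*c[:2],yb,*cp[:2],yp])
ims=[]
for f,dd in(("top",d),("side",ds)):
    i=cv2.imread(f"pics/{f}0.png");i=cv2.resize(i,None,fx=4,fy=4,interpolation=cv2.INTER_CUBIC)
    over(dd,i,c,yb,0,bl,(0,0,255));over(dd,i,cp,yp,0,pl,(0,160,0)); ims.append(i)
cr=lambda i,u,v:i[v*4:v*4+300,u*4:u*4+400]
cv2.imwrite("pics/ov.png",np.vstack([np.hstack([cr(ims[0],190,195),cr(ims[0],363,195)]),np.hstack([cr(ims[1],220,245),cr(ims[1],340,160)])]))
E
```

```text
plate [ 0.46533746 -0.19742214  0.006     ] 0.1467185683403719 0.07576309904456939
ears [ 0.46477681 -0.19738932  0.006     ] 0.18107855166153825
plate y-axis deg 97.7825512544214 [np.float64(97.81990276924668), np.float64(98.08675035446564)]
left wall w 0.09558602255619852 -22.776057104260026 [0.48369612 0.31256241 0.084     ]
side tops [[0.36661437 0.3920211  0.084     ]
 [0.30141748 0.2495056  0.084     ]]
box c [0.44904795 0.23004118 0.084     ]
yawbox -22.776057104260023 yawplate 7.782551254421408
```

View pics/ov.png

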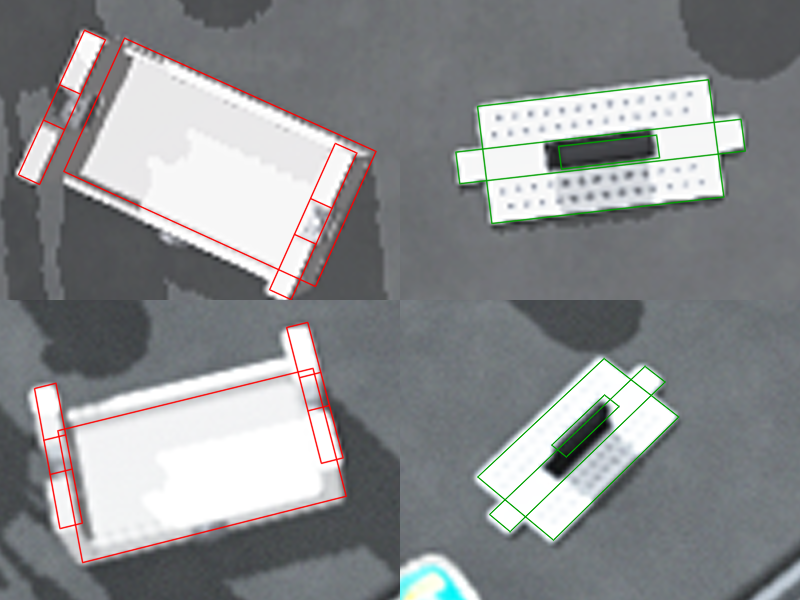

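The model overlay fits both views to 1–2 mm, and all the sizes agree with those given. The rib overlay is offset slightly, towards the visible side face. Next, the approach.

```bash
cat >> h.py <<'E'
est=np.load("est.npy")
def go(x,y,z,yaw):
    """shares to put the TCP at x,y,z pointing down, tool y along world yaw (mod pi)"""
    o=telemetry.get_obs(); p=np.array(o["tcp_pos"]); R0=R.from_rotvec(o["orientation"]); best=None
    for k in(0,np.pi):
        ty=np.array([np.cos(yaw+k),np.sin(yaw+k),0]); tz=np.array([0,0,-1.]); tx=np.cross(ty,tz)
        t=(R0.inv()*R.from_matrix(np.c_[tx,ty,tz])).as_rotvec()
        if best is None or np.linalg.norm(t)<np.linalg.norm(best): best=t
    s=R0.inv().apply(np.array([x,y,z])-p)
    print("shift",np.round(s/.25,4),"turn",np.round(best/np.pi,4),"rows",np.linalg.norm(s)/.0625,np.degrees(np.linalg.norm(best))/10.7)
def st():
    o=telemetry.get_obs(); m=R.from_rotvec(o["orientation"]).as_matrix()
    print("t",round(o["clock"],2),"tcp",np.round(o["tcp_pos"],4),"yaw_ty",round(np.degrees(np.arctan2(m[1,1],m[0,1])),2),"z",np.round(m[:,2],4),"F",np.round(o["contact_force"],1),"M",np.round(o["moment"],2),"w",round(o["grip_width"],4),"g",round(o["gripper_force"],1),"j",np.round(o["joints"],2))
E
python3 - <<'E'
from h import *
st(); go(est[3],est[4],.19,est[5])
E
```

```text
t 0.1 tcp [ 0.3041 -0.6021  0.2554] yaw_ty -63.2 z [-8.0e-04  1.4e-03 -1.0e+00] F [ 0.8 -0.6 -0.2] M [0.   0.   0.01] w 0.0857 g 0.0 j [ 0.99  0.48  0.02  1.56 -0.01  1.11 -0.08]
shift [ 1.3034 -1.1546  0.2635] turn [-5.000e-04 -3.000e-04 -3.943e-01] rows 7.0442926375049675 6.633557214420399
```

Emit:
{"op": "apply_moves", "data": {"rows": [[[1.0,-0.886,0.2],[0,0,-0.394]],[[1.0,-0.886,0.2],[0,0,-0.394]],[[1.0,-0.886,0.2],[0,0,-0.394]],[[1.0,-0.886,0.2],[0,0,-0.394]],[[1.0,-0.886,0.2],[0,0,-0.394]],[[1.0,-0.886,0.2],[0,0,-0.394]],[[1.0,-0.886,0.2],[0,0,-0.394]],[[1.0,-0.886,0.2],[0,0,-0.394]]], "jaw": 1}}

```text
clock: 1.1
tcp_pos: [0.4275, -0.2918, 0.206]
orientation: [-2.067, -2.365, 0.0]
contact_force: [0.2, -0.8, -0.2]
grip_width: 0.0853
gripper_force: 0.0
```

```bash
python3 - <<'E'
from h import *
st(); go(est[3],est[4],.19,est[5])
E
```

```text
t 1.1 tcp [ 0.4275 -0.2918  0.206 ] yaw_ty 7.69 z [-5.e-04  3.e-04 -1.e+00] F [ 0.2 -0.8 -0.2] M [ 0.02 -0.06  0.03] w 0.0853 g 0.0 j [ 0.77  0.3  -0.35  1.96  0.13  0.9   0.49]
shift [0.3543 0.1984 0.0642] turn [-0.0001 -0.0001 -0.0005] rows 1.6446167259616913 0.009581582942503037
```

Emit:
{"op": "apply_moves", "data": {"rows": [[[0.354,0.198,0.064],[0,0,0]],[[0.354,0.198,0.064],[0,0,0]],[[0.354,0.198,0.064],[0,0,0]],[[0.354,0.198,0.064],[0,0,0]]]}}

```text
clock: 1.6
tcp_pos: [0.4644, -0.1988, 0.1902]
orientation: [-2.07, -2.363, 0.001]
contact_force: [0.4, -0.1, -0.0]
grip_width: 0.0852
gripper_force: 0.0
```

```bash
python3 - <<'E'
from h import *
st(); d=snap("wrist","pics/w1.png")
i=cv2.imread("pics/w1.png")
Rz=R.from_euler('z',est[5]).as_matrix();c=np.array([est[3],est[4],0])
def rect(x,y0,y1,z): 
    k=[(-x,y0,z),(x,y0,z),(x,y1,z),(-x,y1,z)];return [(k[i],k[(i+1)%4]) for i in range(4)]
for a,b in rect(.037,-.073,.073,.006)+rect(.01,-.09,.09,.006)+rect(.007,-.03,.03,.037):
    p,q=[tuple(np.round(proj(d,Rz@np.array(t)+c)).astype(int)) for t in(a,b)]
    cv2.line(i,p,q,(0,160,0),1)
cv2.imwrite("pics/w1o.png",i); print(d["origin"],d["attitude"])
E
```

```text
t 1.6 tcp [ 0.4644 -0.1988  0.1902] yaw_ty 7.57 z [-5.e-04 -5.e-04 -1.e+00] F [ 0.4 -0.1 -0. ] M [0.02 0.07 0.04] w 0.0852 g 0.0 j [ 0.61  0.31 -0.39  2.    0.15  0.86  0.27]
[ 0.45614339 -0.12724211  0.30786814] [-0.28506055 -0.01906037  0.1320571 ]
```

View pics/w1o.png

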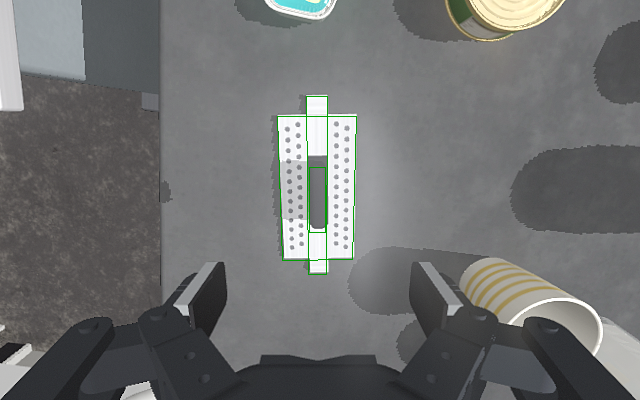

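The wrist view confirms the plate pose. The overlay matches it, with the rib at (317,195), ears at (316,96) and (318,272), and the jaws straddling the rib. I'll descend and grip.

Emit:
{"op": "apply_moves", "data": {"rows": [[[0,0,0.2],[0,0,0]],[[0,0,0.4],[0,0,0]],[[0,0,0.55],[0,0,0]],[[0,0,0.612],[0,0,0]],[[0,0,0.612],[0,0,0]],[[0,0,0.612],[0,0,0]]]}}

```text
clock: 2.4
tcp_pos: [0.4658, -0.1984, 0.0386]
orientation: [2.066, 2.363, 0.001]
contact_force: [0.1, 0.2, 0.7]
grip_width: 0.0858
gripper_force: 0.0
```

```bash
python3 -c "
from h import *
st();go(est[3],est[4],.037,est[5])"
```

```text
t 2.4 tcp [ 0.4658 -0.1984  0.0386] yaw_ty 7.67 z [ 0.0022 -0.001  -1.    ] F [0.1 0.2 0.7] M [-0.03 -0.01  0.01] w 0.0858 g 0.0 j [ 0.53  0.55 -0.31  2.09  0.31  0.54  0.13]
shift [ 0.0047 -0.0035  0.0066] turn [ 0.0007  0.0004 -0.0006] rows 0.03536693455110818 0.01678396827561837
```

Closing gently first, then firmly.

Emit:
{"op": "apply_moves", "data": {"rows": [[[0.005,-0.003,0.004],[0,0,0]],[[0.005,-0.003,0.004],[0,0,0]],[[0.005,-0.003,0.004],[0,0,0]],[[0.005,-0.003,0.004],[0,0,0]],[[0.005,-0.003,0.004],[0,0,0]],[[0.005,-0.003,0.004],[0,0,0]],[[0.005,-0.003,0.004],[0,0,0]],[[0.005,-0.003,0.004],[0,0,0]]], "jaw": -1, "newtons": 70}}

```text
clock: 3.4
tcp_pos: [0.4642, -0.1966, 0.0367]
orientation: [2.066, 2.366, 0.0]
contact_force: [-0.9, 0.7, 4.7]
grip_width: 0.0126
gripper_force: 69.1
```

```bash
python3 -c "
from h import *
st()"
```

```text
t 3.4 tcp [ 0.4642 -0.1966  0.0367] yaw_ty 7.73 z [ 5.e-04 -3.e-04 -1.e+00] F [-0.9  0.7  4.7] M [0.07 0.13 0.02] w 0.0126 g 69.1 j [ 0.52  0.55 -0.3   2.1   0.31  0.54  0.13]
```

Emit:
{"op": "apply_moves", "data": {"rows": [[[0,0,-0.05],[0,0,0]],[[0,0,-0.2],[0,0,0]],[[0,0,-0.4],[0,0,0]],[[0,0,-0.56],[0,0,0]],[[0,0,-0.66],[0,0,0]],[[0,0,-0.66],[0,0,0]],[[0,0,-0.66],[0,0,0]],[[0,0,-0.66],[0,0,0]]]}}

```text
clock: 4.4
tcp_pos: [0.463, -0.1963, 0.1999]
orientation: [-2.065, -2.364, 0.001]
contact_force: [-0.3, 0.4, -2.8]
grip_width: 0.0126
gripper_force: 68.4
```

```bash
python3 -c "
from h import *
st();d=snap('wrist','pics/w2.png');go(est[0],est[1],.20,est[2])"
```

```text
t 4.4 tcp [ 0.463  -0.1963  0.1999] yaw_ty 7.73 z [-0.0025  0.0011 -1.    ] F [-0.3  0.4 -2.8] M [ 0.01 -0.01 -0.04] w 0.0126 g 68.4 j [ 0.62  0.29 -0.41  1.99  0.15  0.89  0.27]
shift [1.6974 0.1736 0.0021] turn [-0.0008 -0.0002  0.1695] rows 6.825070745592874 2.851368467266406
```

View pics/w2.png

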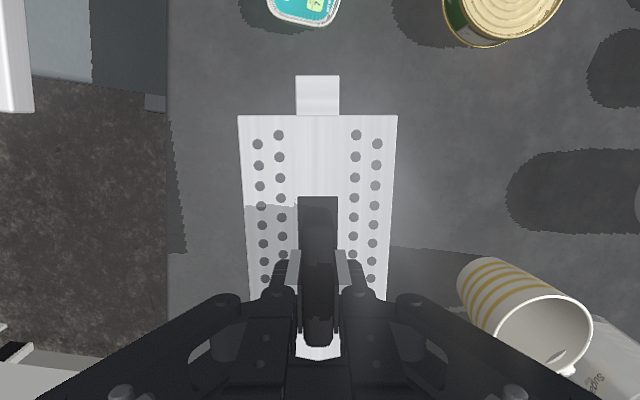

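The plate is held level, with its far ear at (296–338, 75) and far corners at (238,115) and (397,115). I'll measure the hold and carry it over to the box.

Emit:
{"op": "apply_moves", "data": {"rows": [[[0.1,0.01,0],[0,0,0.02]],[[0.3,0.03,0],[0,0,0.06]],[[0.5,0.05,0],[0,0,0.1]],[[0.7,0.07,0],[0,0,0.14]],[[0.9,0.09,0],[0,0,0.169]],[[0.98,0.1,0],[0,0,0.169]],[[0.98,0.1,0],[0,0,0.169]]]}}

```text
clock: 5.32
tcp_pos: [0.4554, 0.0513, 0.2008]
orientation: [-2.611, -1.746, 0.001]
contact_force: [0.3, -0.8, -2.3]
grip_width: 0.013
gripper_force: 68.3
```

```bash
python3 -c "
from h import *
d=load('pics/w2.png');z=.169
Rt=R.from_rotvec(np.array([-2.065,-2.364,.001]));p=np.array([.463,-.1963,.1999])
for u,v in [(296,75),(338.5,75),(238,115),(397,115),(297,115),(339.5,115)]: print(np.round(Rt.inv().apply(atz(d,u,v,z)-p)*1000,1))
st();go(est[0],est[1],.20,est[2])"
```

```text
[90.5 -8.4 31.1]
[90.5 10.4 31. ]
[ 73.5 -35.3  31.1]
[73.6 37.5 30.9]
[73.5 -8.2 31. ]
[73.5 11.2 31. ]
t 5.33 tcp [0.4554 0.0513 0.2008] yaw_ty -22.47 z [-1.e-03  5.e-04 -1.e+00] F [ 0.3 -0.8 -2.3] M [-0.02 -0.02 -0.04] w 0.013 g 68.3 j [ 0.18  0.23 -0.48  2.09  0.14  0.86 -0.77]
shift [ 0.6512 -0.2966  0.0035] turn [-0.0004 -0.      0.0017] rows 2.862285859407877 0.02927965714672908
```

```bash
python3 -c "
from h import *
d=snap('wrist','pics/w3.png');i=cv2.imread('pics/w3.png')
Rz=R.from_euler('z',est[2]).as_matrix();c=np.array([est[0],est[1],0])
def rect(x,y0,y1,z): 
    k=[(-x,y0,z),(x,y0,z),(x,y1,z),(-x,y1,z)];return [(k[i],k[(i+1)%4]) for i in range(4)]
for a,b in rect(.047,-.0895,-.0755,.084)+rect(.047,.0755,.0895,.084)+rect(.0115,-.0895,-.0755,.084)+rect(.0115,.0755,.0895,.084):
    p,q=[tuple(np.round(proj(d,Rz@np.array(t)+c)).astype(int)) for t in(a,b)]
    cv2.line(i,p,q,(0,0,255),1)
cv2.imwrite('pics/w3o.png',i)"
```

```text
(no output)
```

View pics/w3o.png

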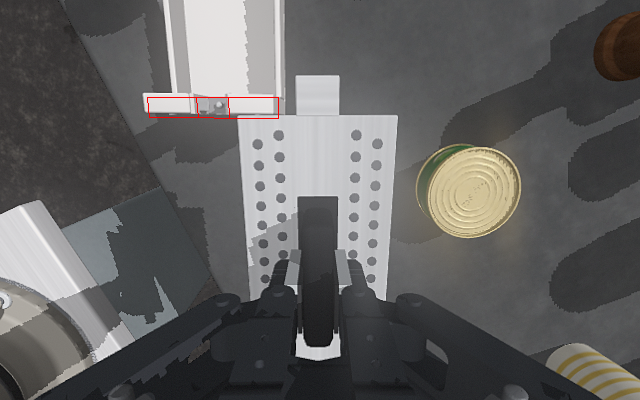

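```bash
python3 -c "
from h import *
i=cv2.imread('pics/w3.png')[75:135,130:295]
cv2.imwrite('pics/w3z.png',cv2.resize(i,None,fx=4.8,fy=4.8,interpolation=cv2.INTER_CUBIC))"
```

```text
(no output)
```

View pics/w3z.png

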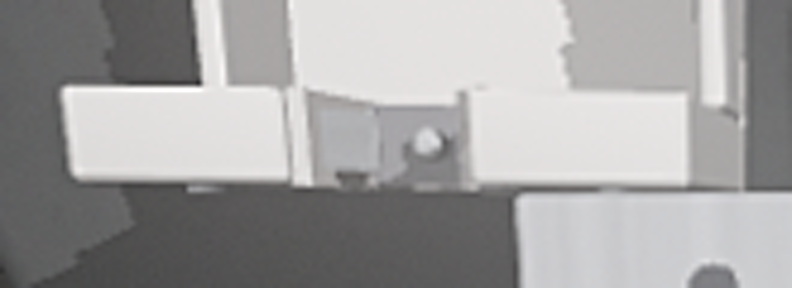

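```bash
python3 -c "
from h import *
d=load('pics/w3.png');T=lambda u,v:((u+.5)/4.8+130-.5,(v+.5)/4.8+75-.5)
Rz=R.from_euler('z',est[2]).as_matrix();c=np.array([est[0],est[1],.0])
W=[atz(d,*T(u,v),.084) for u,v in [(62,87),(688,93),(690,187),(75,182),(285,87),(468,93),(291,182),(470,187)]]
for w in W: print(np.round(Rz.T@(w-c)*1000,1))
print([np.round(proj(d,Rz@np.array(p)+c),1) for p in [(-.047,-.0755,.084),(.047,-.0755,.084),(.047,-.0895,.084),(-.047,-.0895,.084)]])
o=telemetry.get_obs();print(np.array(d['origin'])-o['tcp_pos'])
"
```

```text
[-49.5 -72.6  84. ]
[ 43.6 -73.3  84. ]
[ 43.4 -86.6  84. ]
[-49.4 -86.1  84. ]
[-16.1 -72.6  84. ]
[ 11.  -73.4  84. ]
[-16.6 -86.1  84. ]
[ 10.3 -86.7  84. ]
[array([146.5,  97.1]), array([277.9,  97.3]), array([278.4, 117.8]), array([149.2, 117.4])]
[0.02854034 0.06825526 0.11773469]
```

```bash
python3 -c "
from h import *
Rz=R.from_euler('z',est[2]).as_matrix();c=np.array([est[0],est[1],0])+Rz@np.array([-.0025,.002,0])
est[:2]=c[:2];est[2]-=np.radians(.35);np.save('est.npy',est);print(est)
go(*est[:2],.2,est[2])"
```

```text
[ 0.44751715  0.23285305 -0.40362584  0.46477681 -0.19738932  0.13583114]
shift [ 0.6645 -0.3108  0.0028] turn [-0.0003  0.0002  0.0029] rows 2.9344961458353382 0.049117779976032276
```

Emit:
{"op": "apply_moves", "data": {"rows": [[[0.1,-0.05,0],[0,0,0]],[[0.3,-0.15,0],[0,0,0.003]],[[0.5,-0.24,0],[0,0,0.003]],[[0.62,-0.29,0],[0,0,0.003]],[[0.664,-0.311,0.1],[0,0,0.003]],[[0.664,-0.311,0.18],[0,0,0.003]],[[0.664,-0.311,0.24],[0,0,0.003]],[[0.664,-0.311,0.25],[0,0,0.003]],[[0.664,-0.311,0.25],[0,0,0.003]]]}}

```text
clock: 6.5
tcp_pos: [0.4486, 0.2322, 0.139]
orientation: [2.624, 1.727, 0.0]
contact_force: [0.4, -0.3, -1.3]
grip_width: 0.0127
gripper_force: 68.4
```

```bash
python3 -c "
from h import *
d=snap('wrist','pics/w4.png');st();go(*est[:2],.137,est[2])
i=cv2.imread('pics/w4.png')[30:150,210:430]
cv2.imwrite('pics/w4z.png',cv2.resize(i,None,fx=3.6,fy=3.6,interpolation=cv2.INTER_CUBIC))"
```

```text
t 6.55 tcp [0.4486 0.2325 0.1393] yaw_ty -23.28 z [ 9.e-04  3.e-04 -1.e+00] F [-0.   1.  -1.6] M [ 0.05  0.01 -0.03] w 0.013 g 68.4 j [-0.17  0.4  -0.52  2.03  0.28  0.77 -1.27]
shift [-0.0006 -0.0046  0.0094] turn [ 0.0002 -0.0002 -0.0009] rows 0.04181545251421446 0.015151573302634485
```

View pics/w4z.png

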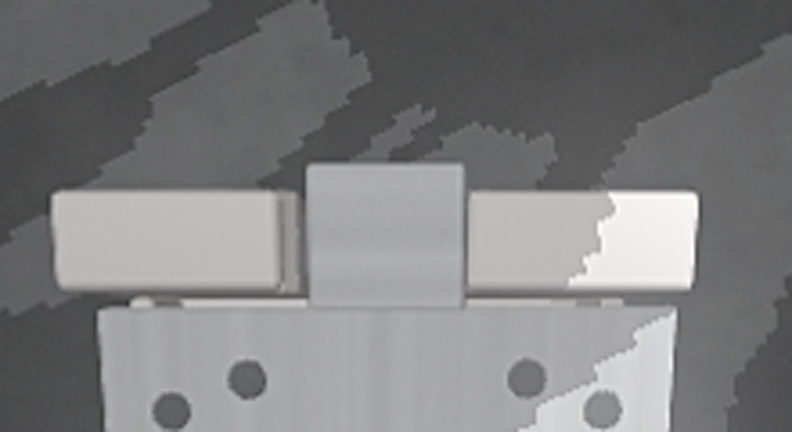

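```bash
python3 -c "
from h import *
d=load('pics/w4.png');T=lambda u,v:((u+.5)/3.6+210-.5,(v+.5)/3.6+30-.5)
o=telemetry.get_obs();Rt=R.from_rotvec(o['orientation']);p=np.array(o['tcp_pos'])
f=lambda L,z:[print(np.round(Rt.inv().apply(atz(d,*T(u,v),z)-p)*1000,1)) for u,v in L]
print('wall');f([(52,190),(698,192),(694,290),(56,290),(278,190),(278,290),(467,192),(467,290)],.084)
print('ear');f([(307,164),(465,164),(97,308),(677,308)],p[2]-.0367+.006)
"
```

```text
wall
[ 90.3 -47.6  55.4]
[90.  45.4 55.4]
[76.5 45.8 55.4]
[ 76.5 -48.1  55.4]
[ 90.2 -15.1  55.4]
[ 76.4 -15.4  55.4]
[89.9 12.1 55.4]
[76.4 12.3 55.4]
ear
[90.6 -9.2 30.8]
[90.6 10.2 30.8]
[ 73.7 -36.1  30.7]
[73.7 37.4 30.8]
```

The ear is 1.9 mm to the +y tool side of the slot centre. Along the plate and in yaw it is within 0.3 mm. I'll correct that and enter the mouth.

Emit:
{"op": "apply_moves", "data": {"rows": [[[0,-0.0076,0],[0,0,0]],[[0,-0.0076,0.02],[0,0,0]],[[0,-0.0076,0.05],[0,0,0]],[[0,-0.0076,0.07],[0,0,0]],[[0,-0.0076,0.08],[0,0,0]],[[0,-0.0076,0.09],[0,0,0]],[[0,-0.0076,0.09],[0,0,0]]]}}

```text
clock: 7.42
tcp_pos: [0.4463, 0.2334, 0.1161]
orientation: [-2.623, -1.729, 0.0]
contact_force: [-0.4, -0.2, -2.4]
grip_width: 0.0128
gripper_force: 68.4
```

```bash
python3 -c "
from h import *
st()"
```

```text
t 7.42 tcp [0.4463 0.2334 0.1161] yaw_ty -23.24 z [-3.e-04 -1.e-04 -1.e+00] F [-0.4 -0.2 -2.4] M [-0.02 -0.05 -0.01] w 0.0128 g 68.4 j [-0.19  0.44 -0.5   2.05  0.31  0.73 -1.3 ]
```

Emit:
{"op": "apply_moves", "data": {"rows": [[[0,0,0.008],[0,0,0]],[[0,0,0.016],[0,0,0]],[[0,0,0.024],[0,0,0]],[[0,0,0.024],[0,0,0]]]}}

```text
clock: 7.92
tcp_pos: [0.4463, 0.2334, 0.1101]
orientation: [2.623, 1.729, -0.0]
contact_force: [0.2, -0.2, -2.4]
grip_width: 0.0132
gripper_force: 68.4
```

Emit:
{"op": "apply_moves", "data": {"rows": [[[0,0,0.008],[0,0,0]],[[0,0,0.016],[0,0,0]],[[0,0,0.016],[0,0,0]]]}}

```text
clock: 8.3
tcp_pos: [0.4465, 0.2335, 0.1062]
orientation: [-2.623, -1.728, -0.0]
contact_force: [1.3, 0.5, -1.9]
grip_width: 0.0127
gripper_force: 68.3
```

```bash
python3 -c "
from h import *
st()"
```

```text
t 8.3 tcp [0.4465 0.2335 0.1062] yaw_ty -23.25 z [ 2.e-04  2.e-04 -1.e+00] F [ 1.3  0.5 -1.9] M [ 0.07 -0.18 -0.05] w 0.0127 g 68.3 j [-0.2   0.45 -0.5   2.06  0.33  0.71 -1.31]
```

Both ears are in the slots with no load, at about 70 mm underside height. I'll keep going in small steps and watch the force.

Emit:
{"op": "apply_moves", "data": {"rows": [[[0,0,0.008],[0,0,0]],[[0,0,0.016],[0,0,0]],[[0,0,0.016],[0,0,0]]]}}

```text
clock: 8.68
tcp_pos: [0.4466, 0.2338, 0.1024]
orientation: [-2.623, -1.729, -0.001]
contact_force: [0.5, 0.1, 2.3]
grip_width: 0.0129
gripper_force: 69.1
```

Emit:
{"op": "apply_moves", "data": {"rows": [[[0,0,0.008],[0,0,0]],[[0,0,0.016],[0,0,0]],[[0,0,0.016],[0,0,0]]]}}

```text
clock: 9.05
tcp_pos: [0.4468, 0.2339, 0.0987]
orientation: [-2.623, -1.729, -0.002]
contact_force: [-0.2, 0.7, 4.2]
grip_width: 0.0127
gripper_force: 69.6
```

Emit:
{"op": "apply_moves", "data": {"rows": [[[0,0,0.008],[0,0,0]],[[0,0,0.012],[0,0,0]],[[0,0,0.012],[0,0,0]]]}}

```text
clock: 9.43
tcp_pos: [0.4464, 0.2336, 0.0951]
orientation: [-2.623, -1.728, -0.0]
contact_force: [1.4, 0.6, -0.0]
grip_width: 0.0129
gripper_force: 68.8
```

Emit:
{"op": "apply_moves", "data": {"rows": [[[0,0,0.006],[0,0,0]],[[0,0,0.012],[0,0,0]],[[0,0,0.012],[0,0,0]]]}}

```text
clock: 9.8
tcp_pos: [0.4461, 0.2333, 0.0918]
orientation: [-2.623, -1.728, 0.001]
contact_force: [2.3, 1.1, -4.4]
grip_width: 0.013
gripper_force: 68.1
```

Emit:
{"op": "apply_moves", "data": {"rows": [[[0,0,0.006],[0,0,0]],[[0,0,0.012],[0,0,0]],[[0,0,0.012],[0,0,0]]]}}

```text
clock: 10.18
tcp_pos: [0.4461, 0.2333, 0.0898]
orientation: [2.623, 1.728, -0.001]
contact_force: [-1.8, -1.7, 8.1]
grip_width: 0.0126
gripper_force: 69.8
```

Emit:
{"op": "apply_moves", "data": {"rows": [[[0,0,0.004],[0,0,0]],[[0,0,0.008],[0,0,0]],[[0,0,0.008],[0,0,0]]]}}

```text
clock: 10.55
tcp_pos: [0.4462, 0.2333, 0.0897]
orientation: [2.622, 1.727, -0.001]
contact_force: [-8.6, -6.1, 31.6]
grip_width: 0.0126
gripper_force: 73.4
```

Hard stop at an underside height of about 53 mm, with the clips already snapped over. I'll relieve the load and let go.

Emit:
{"op": "apply_moves", "data": {"rows": [[[0,0,-0.006],[0,0,0]],[[0,0,-0.01],[0,0,0]],[[0,0,-0.01],[0,0,0]]]}}

```text
clock: 10.92
tcp_pos: [0.4461, 0.2332, 0.0898]
orientation: [2.623, 1.728, -0.001]
contact_force: [-1.9, -1.3, 4.8]
grip_width: 0.0127
gripper_force: 69.4
```

```bash
python3 -c "
from h import *
st()"
```

```text
t 10.93 tcp [0.4461 0.2332 0.0898] yaw_ty -23.24 z [-5.e-04 -6.e-04 -1.e+00] F [-1.9 -1.3  4.8] M [-0.14  0.24 -0.02] w 0.0127 g 69.4 j [-0.21  0.48 -0.48  2.07  0.35  0.67 -1.33]
```

Emit:
{"op": "apply_moves", "data": {"rows": [[[0,0,0],[0,0,0]],[[0,0,0],[0,0,0]],[[0,0,0],[0,0,0]],[[0,0,0],[0,0,0]],[[0,0,0],[0,0,0]]], "jaw": 0}}

```text
clock: 11.55
tcp_pos: [0.4463, 0.2335, 0.0898]
orientation: [-2.623, -1.729, -0.0]
contact_force: [-0.2, -0.7, -0.4]
grip_width: 0.0426
gripper_force: 0.0
```

Emit:
{"op": "apply_moves", "data": {"rows": [[[0,0,-0.04],[0,0,0]],[[0,0,-0.16],[0,0,0]],[[0,0,-0.36],[0,0,0]],[[0,0,-0.56],[0,0,0]],[[0,0,-0.6],[0,0,0]],[[-0.1,0,-0.6],[0,0,0]],[[-0.3,0,-0.6],[0,0,0]],[[-0.3,0,-0.6],[0,0,0]],[[-0.3,0,-0.6],[0,0,0]]]}}

```text
clock: 12.68
tcp_pos: [0.4168, 0.1647, 0.2399]
orientation: [-2.624, -1.728, -0.001]
contact_force: [0.1, 0.6, -1.2]
grip_width: 0.0428
gripper_force: 0.0
```

```bash
python3 -c "
from h import *
st();d=snap('wrist','pics/w5.png');ds=snap('side','pics/s5.png')
a=cv2.imread('pics/w5.png');b=cv2.imread('pics/s5.png')[235:335,200:360]
cv2.imwrite('pics/f5.png',np.vstack([cv2.resize(a[20:220,160:480],(480,300)),cv2.resize(b,(480,300),interpolation=cv2.INTER_CUBIC)]))"
```

```text
t 12.68 tcp [0.4168 0.1647 0.2399] yaw_ty -23.25 z [ 3.e-04  2.e-04 -1.e+00] F [ 0.1  0.6 -1.2] M [-0.01  0.01  0.04] w 0.0428 g 0.0 j [ 0.    0.16 -0.57  2.06  0.11  0.94 -1.03]
```

View pics/f5.png

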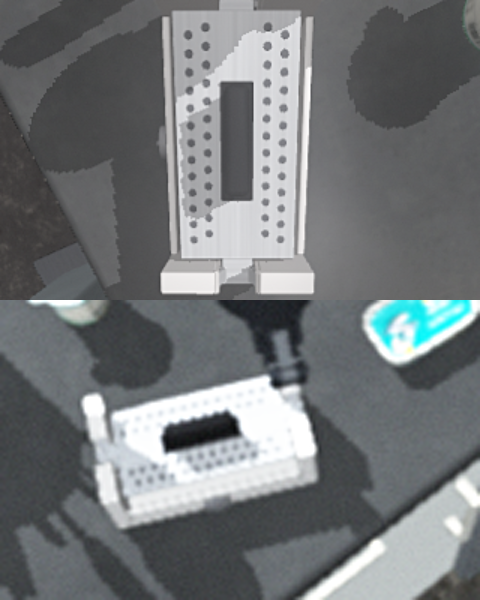

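The plate lies flat between the side walls, with its ears down in both slots. The hard stop, the snap 2 mm above it and the first contact about 17 mm above it are all consistent, so I'm handing in.

```bash
python3 -c "
from h import *
print(job.hand_in())"
```

```text
the job is handed in; nothing more can be done
None
```

The grating plate is pressed past the clips onto the slot floors and released, and the job is handed in. It took 12.7 s, and the highest pressing force read was about 32 N at the hard stop, above the 8 to 15 N asked for but under the 40 N limit; the tins, tub and mug were not touched.

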